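# Try the syringe plungers and discard the seized ones

### The job

Try the four syringes in the slanted rack: press every plunger along its axis fully home without forcing it. Leave those that slide home in their cells; any that stick, take out of the rack and put into the grey discard tub, after pushing its flat cover aside about its pin. Leave the capped tube and everything else on the bench alone.

Things in the scene. Friction and masses are not known exactly. Their poses are not given: they have to be found in the camera images.
- syringe1: Syringe 1 of four like 20 mL syringes hanging in the slanted rack. Its origin lies on the syringe's axis at the underside of the finger flange; its z axis runs along the syringe towards the thumb rest. The flange (24 x 36 mm, long side along the rack) is 3 mm thick above the origin; the clear barrel (22 mm diameter) reaches 80 mm below it, the tip of the nozzle 95 mm below. 46 g in all.
- thumb1 (a point): Centre of the top face of the thumb rest (white disc, 24 mm diameter, 4 mm thick) of syringe 1's plunger; z points outwards along the syringe. Below the disc the plunger rod is a white cross 15 mm wide, exposed down to the flange. With the plunger fully home this face is 17 mm above the flange's underside (the syringe's origin).
- plunger1 (a joint): How far plunger 1 is drawn out, m: 0 = fully home, up to 0.065. A healthy plunger slides with 3 to 6 N when pressed along the axis and stays where it is left; one that sticks holds against 25 N (it must not be forced further) and carries the syringe's weight.
- syringe2: Syringe 2 of four like 20 mL syringes hanging in the slanted rack. Its origin lies on the syringe's axis at the underside of the finger flange; its z axis runs along the syringe towards the thumb rest. The flange (24 x 36 mm, long side along the rack) is 3 mm thick above the origin; the clear barrel (22 mm diameter) reaches 80 mm below it, the tip of the nozzle 95 mm below. 46 g in all.
- thumb2 (a point): Centre of the top face of the thumb rest (white disc, 24 mm diameter, 4 mm thick) of syringe 2's plunger; z points outwards along the syringe. Below the disc the plunger rod is a white cross 15 mm wide, exposed down to the flange. With the plunger fully home this face is 17 mm above the flange's underside (the syringe's origin).
- plunger2 (a joint): How far plunger 2 is drawn out, m: 0 = fully home, up to 0.065. A healthy plunger slides with 3 to 6 N when pressed along the axis and stays where it is left; one that sticks holds against 25 N (it must not be forced further) and carries the syringe's weight.
- syringe3: Syringe 3 of four like 20 mL syringes hanging in the slanted rack. Its origin lies on the syringe's axis at the underside of the finger flange; its z axis runs along the syringe towards the thumb rest. The flange (24 x 36 mm, long side along the rack) is 3 mm thick above the origin; the clear barrel (22 mm diameter) reaches 80 mm below it, the tip of the nozzle 95 mm below. 46 g in all.
- thumb3 (a point): Centre of the top face of the thumb rest (white disc, 24 mm diameter, 4 mm thick) of syringe 3's plunger; z points outwards along the syringe. Below the disc the plunger rod is a white cross 15 mm wide, exposed down to the flange. With the plunger fully home this face is 17 mm above the flange's underside (the syringe's origin).
- plunger3 (a joint): How far plunger 3 is drawn out, m: 0 = fully home, up to 0.065. A healthy plunger slides with 3 to 6 N when pressed along the axis and stays where it is left; one that sticks holds against 25 N (it must not be forced further) and carries the syringe's weight.
- syringe4: Syringe 4 of four like 20 mL syringes hanging in the slanted rack. Its origin lies on the syringe's axis at the underside of the finger flange; its z axis runs along the syringe towards the thumb rest. The flange (24 x 36 mm, long side along the rack) is 3 mm thick above the origin; the clear barrel (22 mm diameter) reaches 80 mm below it, the tip of the nozzle 95 mm below. 46 g in all.
- thumb4 (a point): Centre of the top face of the thumb rest (white disc, 24 mm diameter, 4 mm thick) of syringe 4's plunger; z points outwards along the syringe. Below the disc the plunger rod is a white cross 15 mm wide, exposed down to the flange. With the plunger fully home this face is 17 mm above the flange's underside (the syringe's origin).
- plunger4 (a joint): How far plunger 4 is drawn out, m: 0 = fully home, up to 0.065. A healthy plunger slides with 3 to 6 N when pressed along the axis and stays where it is left; one that sticks holds against 25 N (it must not be forced further) and carries the syringe's weight.
- rack: Slanted rack, fixed: grey lattice of five 25 mm cells, 50 mm apart along its y (middle one at y = 0), a guide lattice below; foot 262 mm long (y), x -45 to +81 mm. Origin on the bench under the middle cell. Flanges rest on the upper lattice, 118 mm high at the cells; syringes lean 30 degrees from vertical, thumb rests towards the rack's -x, away from the robot. Four cells hold syringes, one a tube.
- tub: Grey discard tub, fixed to the bench, 112 mm (x) by 132 mm (y), 110 mm high, walls and floor 4 mm, open at the top under its cover. Origin on the bench at the centre of its underside.
- cover_knob (a point): Top centre of the upright knob on the cover (round post 16 mm diameter, 30 mm tall, standing on the 5 mm thick cover, whose top is 116 mm above the bench), 92 mm from the pin about whose vertical the cover turns (a steel stud at the tub's back left corner: tub frame x +60 mm, y +60 mm). With the cover shut it stands near the front left corner of the tub (tub frame x -32 mm, y +56 mm).
- cover (a joint): Angle of the white cover about its pin, rad: 0 = tub shut; it grows counter-clockwise seen from above, the knob swinging from the front left over the tub to the back right, and from 1.5 the mouth is clear, the cover lying behind the tub at 111 to 116 mm height; stop at 1.75. It turns with about 1 N at the knob and stays where it is left.
- tube_cap (a point): Middle of the white screw cap (33 mm diameter, 14 mm high, resting on the lattice) of a sample tube that hangs in one of the rack's cells. To be left alone.
- beaker1_mid (a point): Bystander: glass beaker, 68 mm diameter, 88 mm high; this point is on its middle, 44 mm above its underside. To be left alone.
- beaker2_mid (a point): Bystander: glass beaker, 60 mm diameter, 78 mm high; this point is on its middle, 39 mm above its underside. To be left alone.
- bottle_mid (a point): Bystander: white plastic bottle, 62 mm diameter, 155 mm high; this point is on its middle, 77.5 mm above its underside. To be left alone.
- jar_mid (a point): Bystander: amber glass jar, 64 mm diameter, 85 mm high; this point is on its middle, 42.5 mm above its underside. To be left alone.
- marker_mid (a point): Bystander: marker pen lying flat, 134 mm long, 18 mm thick; this point is on its middle, 9 mm above its underside. To be left alone.
- tip_box_mid (a point): Bystander: box of pipette tips with clear lid, 84 x 120 mm, 56 mm high; this point is on its middle, 28 mm above its underside. To be left alone.
- tube_rack_mid (a point): Bystander: low orange rack of small tubes, 68 x 96 mm, 34 mm high; this point is on its middle, 13 mm above its underside. To be left alone.
Things that resemble listed ones, but are neither listed nor needed, are in the scene too. What is shaped like the syringe1 but black, blue or brown is not meant.

How it is judged:
At the end, for the whole second after the job is handed in: Each syringe whose plunger slides (three do) has it fully home (within 4 mm) and still hangs in its cell (within 12 mm of where it hung); each one whose plunger sticks, still drawn out, is at rest inside the tub (its flange within the walls and below the rim, 112 mm) (((value of joint plunger1 below 0.004 m and distance of syringe1 from where it was at the start of the episode below 0.012 m) or (x of syringe1 in the frame of tub between -0.056 and 0.056 m and y of syringe1 in the frame of tub between -0.066 and 0.066 m and z of syringe1 in the frame of tub between 0 and 0.112 m and value of joint plunger1 above 0.01 m and linear speed of syringe1 below 0.02 m/s)) and ((value of joint plunger2 below 0.004 m and distance of syringe2 from where it was at the start of the episode below 0.012 m) or (x of syringe2 in the frame of tub between -0.056 and 0.056 m and y of syringe2 in the frame of tub between -0.066 and 0.066 m and z of syringe2 in the frame of tub between 0 and 0.112 m and value of joint plunger2 above 0.01 m and linear speed of syringe2 below 0.02 m/s)) and ((value of joint plunger3 below 0.004 m and distance of syringe3 from where it was at the start of the episode below 0.012 m) or (x of syringe3 in the frame of tub between -0.056 and 0.056 m and y of syringe3 in the frame of tub between -0.066 and 0.066 m and z of syringe3 in the frame of tub between 0 and 0.112 m and value of joint plunger3 above 0.01 m and linear speed of syringe3 below 0.02 m/s)) and ((value of joint plunger4 below 0.004 m and distance of syringe4 from where it was at the start of the episode below 0.012 m) or (x of syringe4 in the frame of tub between -0.056 and 0.056 m and y of syringe4 in the frame of tub between -0.066 and 0.066 m and z of syringe4 in the frame of tub between 0 and 0.112 m and value of joint plunger4 above 0.01 m and linear speed of syringe4 below 0.02 m/s)) and (value of joint each of plunger2, plunger3, plunger4 below 0.004 m or value of joint each of plunger1, plunger3, plunger4 below 0.004 m or value of joint each of plunger1, plunger2, plunger4 below 0.004 m or value of joint each of plunger1, plunger2, plunger3 below 0.004 m)); the robot touches nothing.
It fails at once if a plunger is rammed: a syringe pressed into the rack with more than 60 N (contact force between rack and syringe1 above 60 N or contact force between rack and syringe2 above 60 N or contact force between rack and syringe3 above 60 N or contact force between rack and syringe4 above 60 N).
It fails at once if a plunger that sticks is forced home (all four under 10 mm) (value of joint each of plunger1, plunger2, plunger3, plunger4 below 0.01 m).
It fails at once if a syringe whose plunger has gone home is taken out of its cell ((value of joint plunger1 below 0.01 m and distance of syringe1 from where it was at the start of the episode above 0.04 m) or (value of joint plunger2 below 0.01 m and distance of syringe2 from where it was at the start of the episode above 0.04 m) or (value of joint plunger3 below 0.01 m and distance of syringe3 from where it was at the start of the episode above 0.04 m) or (value of joint plunger4 below 0.01 m and distance of syringe4 from where it was at the start of the episode above 0.04 m)).
It fails at once if a bystander is shifted by more than 30 mm or tipped over (distance of any of beaker1_mid, beaker2_mid, bottle_mid, jar_mid, marker_mid, tip_box_mid, tube_rack_mid, tube_cap from where it was at the start of the episode above 0.03 m or angle between any of beaker1_mid, beaker2_mid, bottle_mid, jar_mid's own z axis and vertical above 0.5 rad).
It also fails if it takes over 69 s, if anything falls off the work surface, if the arm or the gripper's body presses on something with over 40 N, if the wrist force passes 120 N, or if a joint passes its speed limit or range.

### The arm

A 6-joint arm with a two-finger parallel gripper is mounted at the origin on the work surface. World frame = base frame: x ahead of the robot, y to its left, z up, the work surface at z = 0. Lengths are in m, angles in rad, forces in N, time in s.
With the tool pointing down it reaches from about 0.325 to 0.85 m from the base axis. Payload 15.5 kg.
Tool frame: the origin (TCP) lies midway between the tips of the shut fingers; the grasp point (between the pads) lies 19 mm behind it; z points along the fingers, y is the line along which they close (so a half turn about z gives the same grasp; the last joint's range is limited). The gripper opens to 91 mm and grips with 3 to 60 N. Pads are 32 mm wide; open, the fingers measure 118 mm over their backs; the gripper's body (76 mm by 178 mm) begins 60 mm behind the grasp point.
Start: joints at [1.222, 0.494, 1.345, -0, 1.302, -0.096], TCP at [0.157, 0.605, 0.214] pointing down, gripper open.
Joint ranges: [-2.91, 2.91], [-0.82, 2.16], [0.22, 2.67], [-1.22, 4.37], [0.12, 2.79], [-3.08, 3.08]. Speed limits (rad/s): [1.89, 1.89, 2.57, 3.01, 3.01, 3.01].

### API

Orientations are given as a 3x3 rotation matrix whose columns are the frame's x, y, z axes.
In Python, from workcell import robot gives the robot as it stands.
- The arm moves only by the tool carry_out, never from a script. Its argument "plan" is text: rows parted by semicolons, each of 7 numbers parted by spaces: the shift along the tool's x, y, z as a fraction of full scale, then the turn, a rotation vector about the tool's x, y, z as a fraction of full scale, then the closure, from 0 (fully open) to 1 (shut). A call has 1 to 20 rows; each row shifts and turns the commanded pose from where the row before left it, along the tool's axes as they then stand; what a row does not reach is not made up. Full scale, the value 1, is 0.05 m for a shift and pi rad for a turn. A row lasts 1/8 s, in which the tool goes at most 62.5 mm and 10.7 degrees, less where a joint would pass 70% of its speed; a pose out of reach is approached as far as the arm can. A call with a number of a shift or a turn outside -1 to 1 is refused whole. A call with a gripper value outside its range is refused whole. The fingers move at their own pace and stop on an object; "newtons" is the grip in N (left out, the last holds). Time passes only in rows, so rows that do not move let the fingers close. It gives the time, the measured TCP pose, the force, the opening and the grip force at its end, in the units of the state.
- robot.get_obs(): the state, without advancing time (a new reading comes with each control period).
- robot.capture(name): name is "scene" or "side" or "wrist"; returns a dict with "image" (384x512x3 uint8, red, green, blue), "z_map" (384x512 float32, m along the optical axis (not along the pixel's ray), 0 where there is no reading), "fx", "fy", "cx", "cy" (pixels), "R" (3x3) and "t" (3): a world point X has camera coordinates R X + t. Camera axes: x right, y down, z forward; pixel columns grow to the right and rows downward; lengths in m; the calibration is good to about 2 mm. A picture is of the moment at which its call begins.
- robot.close_job(): hands the job in; it is judged then, once.
The state is a dict: "time": time; "joint_pos": joint angles; "joint_velocities": joint speeds; "effort": joint torques, N m; "tool_pos": TCP position; "ee_rot": TCP orientation; "contact_force": force on the tool from outside, world axes, zero at the start; "wrist_torque": the same for the moment, N m; "opening": finger opening in m; "gripper_force": force on a finger pad.
Only numpy, scipy, OpenCV 4.12 (cv2) and the standard library are available. Lean on these libraries where they do the work, as an engineer would, in place of code of your own. Each camera call takes 0.05 s, during which the arm holds its last target. There are 200 camera calls.

## Working session

There is one attempt and no reset: what is moved stays moved. The work goes in short steps, Python scripts to look and compute and a tool call to move; the robot and the scene stay as the last step left them, time stands still between calls to the robot, and variables do not carry over. Pictures are saved under pics/ and viewed, at most 10 in all, crops included, and the job is handed in when it is done.

Besides the shell and the picture viewer there is one more tool, called as name(argument=value, ...) on one line, values as JSON. carry_out: Moves the arm, as the interface text tells. Shift numbers are shares of 0.05 m and turn numbers shares of pi rad, none past 1 either way. Its arguments: {"type":"object","properties":{"plan":{"type":"string"},"newtons":{"type":"number"}},"required":["plan"]}

```bash
mkdir -p pics; cat > h.py <<'E'
import numpy as np, cv2
from workcell import robot
def cap(n,tag):
    c=robot.capture(n); np.savez(f'pics/{tag}.npz',**c); cv2.imwrite(f'pics/{tag}.png',c['image'][...,::-1]); return c
def load(tag): return dict(np.load(f'pics/{tag}.npz'))
def w(c,u,v,z=None):
    if z is None: z=c['z_map'][v,u]
    p=np.array([(u-c['cx'])/c['fx']*z,(v-c['cy'])/c['fy']*z,z]); return c['R'].T@(p-c['t'])
def cloud(c):
    v,u=np.mgrid[:384,:512]; z=c['z_map']
    p=np.stack([(u-c['cx'])/c['fx']*z,(v-c['cy'])/c['fy']*z,z],-1); return (p-c['t'])@c['R']
def proj(c,X):
    p=c['R']@np.array(X)+c['t']; return c['fx']*p[0]/p[2]+c['cx'],c['fy']*p[1]/p[2]+c['cy']
E
python3 - <<'E'
from h import *
a=cap('scene','s0');b=cap('side','d0')
im=np.vstack([a['image'],b['image']])[...,::-1]
cv2.imwrite('pics/both.png',cv2.resize(a['image'][...,::-1],(800,600)))
cv2.imwrite('pics/side.png',cv2.resize(b['image'][...,::-1],(800,600)))
for c in(a,b): print(c['R'].T@-c['t'], c['R'][2])
E
```

```text
[1.24339766 0.03263049 0.81952831] [-0.72950602 -0.02991676 -0.68331981]
[-0.24038361 -0.82373295  0.98829387] [ 0.52503521  0.59205855 -0.6113957 ]
```

View pics/both.png

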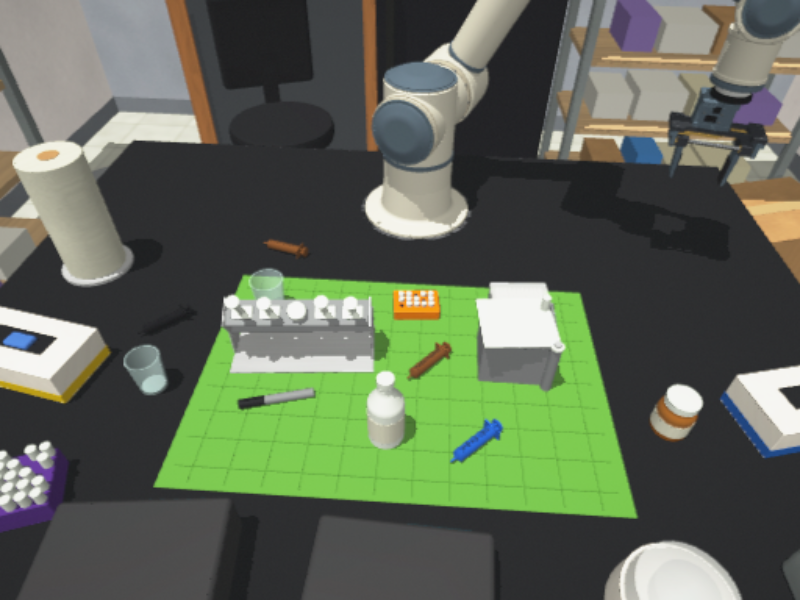

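View pics/side.png

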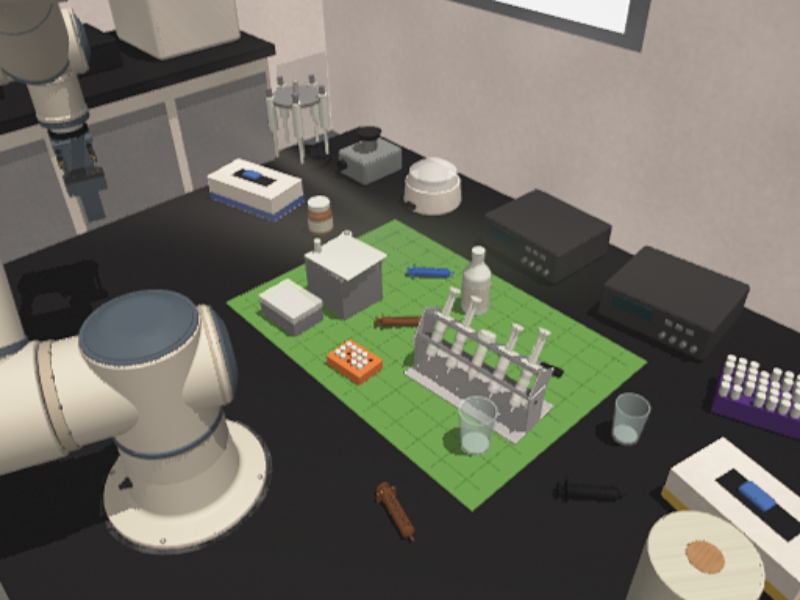

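```bash
python3 - <<'E'
from h import *
a=load('s0');b=load('d0')
A=cv2.resize(a['image'][180:245,135:245,::-1],None,fx=5,fy=5,interpolation=cv2.INTER_CUBIC)
B=cv2.resize(b['image'][178:290,255:365,::-1],None,fx=5,fy=5,interpolation=cv2.INTER_CUBIC)[:,:550]
C=cv2.resize(a['image'][178:248,300:366,::-1],None,fx=5,fy=5,interpolation=cv2.INTER_CUBIC)
cv2.imwrite('pics/crA.png',A)
cv2.imwrite('pics/crB.png',B);cv2.imwrite('pics/crC.png',C)
# rack foot: side foot corners ; clouds
for n,c in(('s',a),('d',b)):
    P=cloud(c)
    M=(P[...,0]>.3)&(P[...,0]<.95)&(abs(P[...,1])<.5)
    for lo,hi in((.1,.125),(.125,.2)):
        m=M&(P[...,2]>lo)&(P[...,2]<hi)
        q=P[m]; k,l,st,ce=cv2.connectedComponentsWithStats(m.astype(np.uint8),connectivity=8)
        for i in range(1,k):
            if st[i,4]>12: print(n,lo,st[i],P[l==i].min(0).round(3),P[l==i].max(0).round(3),P[l==i].mean(0).round(3))
E
```

```text
s 0.1 [ 304  191   57   37 1579] [0.463 0.132 0.1  ] [0.596 0.281 0.125] [0.536 0.206 0.115]
s 0.1 [ 142  193   95   17 1106] [ 0.512 -0.328  0.1  ] [ 0.577 -0.061  0.125] [ 0.546 -0.193  0.114]
s 0.1 [236 248  22  17 243] [ 0.694 -0.045  0.1  ] [0.736 0.008 0.124] [ 0.721 -0.018  0.11 ]
s 0.1 [411 348  52  20 527] [0.914 0.33  0.1  ] [0.95  0.429 0.118] [0.937 0.375 0.109]
s 0.125 [143 189  94  13 554] [ 0.507 -0.329  0.125] [ 0.59  -0.064  0.182] [ 0.55  -0.198  0.147]
s 0.125 [346 189   7   8  42] [0.487 0.249 0.127] [0.503 0.265 0.146] [0.497 0.256 0.138]
s 0.125 [241 238  11  16 156] [ 0.696 -0.032  0.125] [ 0.723 -0.007  0.157] [ 0.713 -0.019  0.146]
d 0.1 [263 104  20  12 121] [0.907 0.326 0.1  ] [0.95  0.421 0.122] [0.933 0.371 0.108]
d 0.1 [194 148  54  34 951] [0.461 0.13  0.1  ] [0.596 0.279 0.123] [0.522 0.197 0.114]
d 0.1 [297 168  17  12 133] [ 0.677 -0.051  0.101] [ 0.729 -0.     0.124] [ 0.696 -0.031  0.111]
d 0.1 [275 197   9   7  34] [ 0.517 -0.097  0.103] [ 0.55  -0.063  0.125] [ 0.531 -0.074  0.118]
d 0.1 [267 201  11  10  40] [ 0.486 -0.088  0.1  ] [ 0.523 -0.066
[... 591 characters left out ...]
[ 0.527 -0.25   0.107]
d 0.1 [338 231  11   7  34] [ 0.532 -0.316  0.103] [ 0.57  -0.297  0.125] [ 0.548 -0.307  0.119]
d 0.1 [333 235   8   8  41] [ 0.522 -0.308  0.101] [ 0.538 -0.287  0.125] [ 0.53  -0.3    0.108]
d 0.1 [340 236  15  16  71] [ 0.508 -0.333  0.1  ] [ 0.574 -0.326  0.124] [ 0.538 -0.329  0.112]
d 0.125 [201 153   5   8  33] [0.481 0.244 0.125] [0.498 0.265 0.15 ] [0.489 0.251 0.138]
d 0.125 [302 158   9  12  86] [ 0.689 -0.037  0.125] [ 0.723 -0.007  0.159] [ 0.702 -0.025  0.146]
d 0.125 [270 184  83  59 632] [ 0.495 -0.332  0.125] [ 0.586 -0.065  0.182] [ 0.539 -0.214  0.14 ]
d 0.125 [296 190  12  20 101] [ 0.529 -0.156  0.126] [ 0.571 -0.137  0.18 ] [ 0.55  -0.147  0.152]
```

View pics/crA.png

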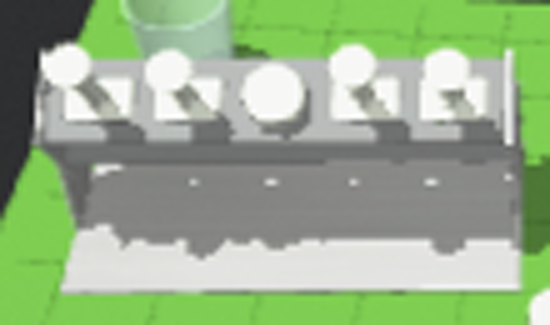

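View pics/crB.png

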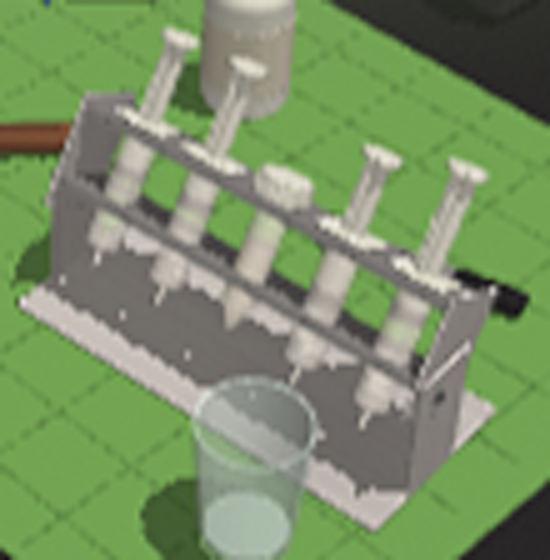

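```bash
python3 - <<'E'
from h import *
a=load('s0');b=load('d0')
# pixel picks of thumb disc centres (orig px)
for n,c,L in(('s',a,[(67,65),(168,70),(272,93),(352,66),(447,67)]),('d',b,[(466,172),(381,158),(285,185),(248,68),(180,40)])):
    ox,oy=(135,180) if n=='s' else (255,178)
    P=cloud(c)
    for x,y in L:
        u,v=round(ox+x/5),round(oy+y/5); print(n,u,v,P[v,u].round(4), c['image'][v,u])
# discs: white & z>0.14 clusters
for n,c in(('s',a),('d',b)):
    P=cloud(c); m=(P[...,2]>.137)&(P[...,0]>.5)&(P[...,0]<.65)&(P[...,1]<-.04)&(P[...,1]>-.36)&(c['image'].min(-1)>190)
    k,l,st,ce=cv2.connectedComponentsWithStats(m.astype(np.uint8),connectivity=4)
    for i in range(1,k):
        if st[i,4]>8:
            q=P[l==i]; print(n,st[i],np.median(q,0).round(4),q.min(0).round(3),q.max(0).round(3))
# side plates lines: foot edges
for n,c in(('s',a),('d',b)):
    P=cloud(c); I=c['image'].astype(int)
    m=(P[...,2]>.003)&(P[...,2]<.02)&(P[...,0]>.4)&(P[...,0]<.68)&(P[...,1]<-.03)&(P[...,1]>-.36)&(np.ptp(I,axis=-1)<30)
    r=cv2.minAreaRect((P[m][:,:2]*1000).astype(np.float32)); print(n,m.sum(),r)
    m=(P[...,2]>.112)&(P[...,2]<.118)&(P[...,0]>.4)&(P[...,0]<.62)&(P[...,1]>.1)&(P[...,1]<.3)
    r=cv2.minAreaRect((P[m][:,:2]*1000).astype(np.float32)); print(n,m.sum(),r, cv2.boxPoints(r).round())
    m=(P[...,2]>.135)&(P[...,2]<.152)&(P[...,0]>.4)&(P[...,0]<.62)&(P[...,1]>.1)&(P[...,1]<.3)
    print('knob',P[m].mean(0),P[m].min(0),P[m].max(0))
E
```

```text
s 148 193 [ 0.5823 -0.2904  0.1761] [247 247 246]
s 169 194 [ 0.5671 -0.2403  0.1619] [247 247 246]
s 189 199 [ 0.5476 -0.194   0.1277] [247 247 246]
s 205 193 [ 0.5645 -0.1422  0.1704] [247 247 246]
s 224 193 [ 0.5593 -0.0917  0.1693] [247 247 246]
d 348 212 [ 0.5743 -0.296   0.1796] [198 194 180]
d 331 210 [ 0.5588 -0.2504  0.1677] [210 206 190]
d 312 215 [ 0.5351 -0.2039  0.1339] [189 186 172]
d 305 192 [ 0.5573 -0.1532  0.177 ] [214 210 194]
d 291 186 [ 0.5527 -0.1017  0.1728] [221 217 201]
s [144 189   9   9  61] [ 0.5807 -0.2907  0.175 ] [ 0.573 -0.303  0.168] [ 0.59  -0.28   0.182]
s [201 189   9   9  61] [ 0.5649 -0.1429  0.1708] [ 0.554 -0.153  0.164] [ 0.575 -0.132  0.177]
s [164 190   9   9  60] [ 0.5681 -0.2426  0.1624] [ 0.558 -0.254  0.155] [ 0.58  -0.231  0.17 ]
s [220 190   8   8  57] [ 0.5605 -0.0929  0.1677] [ 0.545 -0.103  0.141] [ 0.571 -0.083  0.173]
d [302 190   6   3  10] [ 0.5646 -0.1461  0.172 ] [ 0.555 -0.153  0.168] [ 0.571 -0.137  0.178]
d [329 208   6   3   9] [ 0.5682 -0.2459  0.1628] [ 0.561 -0.253  0.158] [ 0.575 -0.238  0.168]
s 1262 ((575.0643310546875, -191.12033081054688), (188.7034912109375, 268.7532653808594), 5.615493297576904)
s 1441 ((533.9202880859375, 206.58682250976562), (134.5702362060547, 141.35064697265625), 4.2427215576171875) [[462. 272.]
 [472. 131.]
 [606. 141.]
 [596. 282.]]
knob [0.49554277 0.25654421 0.14255565] [0.48669548 0.24982517 0.13715981] [0.50171515 0.26434004 0.14626277]
d 1006 ((553.4957275390625, -212.46983337402344), (279.2785339355469, 262.6776123046875), 78.73477172851562)
d 717 ((531.3532104492188, 203.30950927734375), (133.3079833984375, 141.6033172607422), 4.687119483947754) [[459. 268.]
 [471. 127.]
 [604. 138.]
 [592. 279.]]
knob [0.48950488 0.25220026 0.14329972] [0.48255654 0.24374384 0.13690957] [0.49835533 0.26526494 0.14974328]
```

View pics/crC.png

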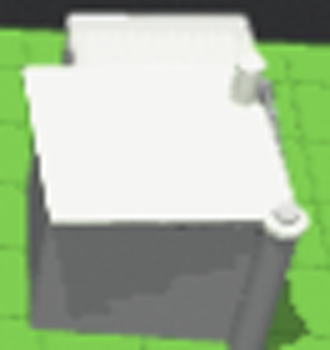

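```bash
cat >> h.py <<'E'
from scipy.spatial.transform import Rotation as Ro
def rows(p,R,pts,cl,dec=3):
    """rows from pose p,R through list of (pos,R,nrows)"""
    out=[]
    for q,Q,n in pts:
        p0=p.copy(); R0=R.copy(); rv=Ro.from_matrix(R0.T@Q).as_rotvec()
        for i in range(1,n+1):
            pi=p0+(q-p0)*i/n; Ri=R0@Ro.from_rotvec(rv*i/n).as_matrix()
            d=np.round(R.T@(pi-p)/.05,dec); t=np.round(Ro.from_matrix(R.T@Ri).as_rotvec()/np.pi,dec)
            p=p+R@d*.05; R=R@Ro.from_rotvec(t*np.pi).as_matrix()
            out.append(' '.join('%g'%(x+0) for x in [*d,*t,cl]))
    print('; '.join(out)); print('n',len(out),'max',max(abs(float(x)) for r in out for x in r.split()[:6]),'end',p.round(4)); return p,R
def down(yaw): # tool y along angle yaw in xy, z down
    y=np.array([np.cos(yaw),np.sin(yaw),0]); z=np.array([0,0,-1.]); return np.column_stack([np.cross(y,z),y,z])
E
python3 - <<'E'
from h import *
a=load('s0');P=cloud(a)
for u,v in((357,221),(357,220),(356,222),(358,222)): print(P[v,u].round(4))
o=robot.get_obs(); print(o['time'],o['tool_pos'],o['ee_rot'].__array__().round(3) if hasattr(o['ee_rot'],'__array__') else o['ee_rot'],o['contact_force'],o['opening'])
# cover corner picks from crC: right-front?, corners (25,70),(50,222),(243,70)
for x,y in((28,73),(53,218),(150,150),(240,75)):
    print('cov',P[178+y//5,300+x//5].round(4))
print('beakers', [w(a,*uv).round(3) for uv in((171,176),(93,235))])
E
```

```text
[0.5882 0.2699 0.1196]
[0.5884 0.269  0.1237]
[0.589  0.2678 0.1162]
[0.5881 0.2734 0.1157]
0.1 [0.15680477 0.60466234 0.21337543] [[-0.968  0.251 -0.   ]
 [ 0.251  0.968 -0.001]
 [ 0.    -0.001 -1.   ]] [ 0.7361719  -0.26181699 -0.74249267] 0.09116796592399308
cov [0.4788 0.1344 0.1146]
cov [0.5937 0.1438 0.1151]
cov [0.5404 0.2022 0.1156]
cov [0.4983 0.2534 0.1377]
beakers [array([ 0.39 , -0.292,  0.072]), array([ 0.654, -0.44 ,  0.076])]
```

```bash
python3 - <<'E'
from h import *
o=robot.get_obs(); p=np.array(o['tool_pos']);R=np.array(o['ee_rot'])
k=np.array([.4937,.2563,.2]); D=np.deg2rad
mid=(p+k)/2
p,R=rows(p,R,[(k,down(D(-82.7)),16),(np.array([.4937,.2563,.123]),down(D(-82.7)),3)],.6)
pin=np.array([.585,.268]); 
pts=[]
for i in range(1,11):
    f=D(187.3+9.9*i); pts.append((np.array([*(pin+.092*np.array([np.cos(f),np.sin(f)])),.123]),down(D(-82.7+9.9*i)),1))
p,R=rows(p,R,pts,.6)
E
```

```text
-0.517 -0.316 0.017 0 0 0.055 0.6; -0.563 -0.222 0.017 0 0 0.055 0.6; -0.594 -0.122 0.017 0 0 0.055 0.6; -0.605 -0.018 0.017 0 0 0.055 0.6; -0.6 0.086 0.017 0 0 0.055 0.6; -0.576 0.188 0.017 0 0 0.054 0.6; -0.535 0.283 0.017 0 0 0.055 0.6; -0.48 0.37 0.017 0 0 0.055 0.6; -0.408 0.448 0.017 0 0 0.055 0.6; -0.326 0.511 0.017 0 0 0.055 0.6; -0.232 0.559 0.017 0 0 0.055 0.6; -0.133 0.591 0.017 0 0 0.055 0.6; -0.03 0.605 0.017 0 0 0.055 0.6; 0.075 0.601 0.017 0 0 0.055 0.6; 0.177 0.579 0.017 0 0 0.055 0.6; 0.274 0.541 0.017 0 0 0.055 0.6; 0 -0.001 0.513 0 0 0 0.6; 0.001 0 0.514 0 0 0 0.6; 0 -0.001 0.513 0 0 0 0.6
n 19 max 0.605 end [0.4937 0.2563 0.123 ]
0.029 0.316 0 0 0 -0.055 0.6; 0.027 0.317 0 0 0 -0.055 0.6; 0.028 0.316 0.001 0 0 -0.055 0.6; 0.028 0.316 0 0 0 -0.055 0.6; 0.028 0.317 0 0 0 -0.055 0.6; 0.027 0.316 0 0 0 -0.055 0.6; 0.028 0.316 0 0 0 -0.055 0.6; 0.028 0.317 0 0 0 -0.055 0.6; 0.028 0.316 0 0 0 -0.055 0.6; 0.027 0.316 0 0 0 -0.055 0.6
n 10 max 0.317 end [0.6108 0.1797 0.123 ]
```

carry_out(plan="-0.517 -0.316 0.017 0 0 0.055 0.6; -0.563 -0.222 0.017 0 0 0.055 0.6; -0.594 -0.122 0.017 0 0 0.055 0.6; -0.605 -0.018 0.017 0 0 0.055 0.6; -0.6 0.086 0.017 0 0 0.055 0.6; -0.576 0.188 0.017 0 0 0.054 0.6; -0.535 0.283 0.017 0 0 0.055 0.6; -0.48 0.37 0.017 0 0 0.055 0.6; -0.408 0.448 0.017 0 0 0.055 0.6; -0.326 0.511 0.017 0 0 0.055 0.6; -0.232 0.559 0.017 0 0 0.055 0.6; -0.133 0.591 0.017 0 0 0.055 0.6; -0.03 0.605 0.017 0 0 0.055 0.6; 0.075 0.601 0.017 0 0 0.055 0.6; 0.177 0.579 0.017 0 0 0.055 0.6; 0.274 0.541 0.017 0 0 0.055 0.6; 0 0 0 0 0 0 0.6; 0 0 0 0 0 0 0.6")

```text
time: 2.35
tool_pos: [0.4933, 0.2568, 0.2001]
ee_rot: [[0.992, 0.128, -0.001], [0.128, -0.992, -0.0], [-0.001, -0.0, -1.0]]
contact_force: [0.0, -0.2, 1.5]
opening: 0.0366
gripper_force: 0.0
```

```bash
python3 - <<'E'
from h import *
o=robot.get_obs(); p=np.array(o['tool_pos']);R=np.array(o['ee_rot']); print(p,R.round(3),o['opening'])
c=cap('wrist','w1'); P=cloud(c)
q=P[(P[...,2]>.140)&(P[...,2]<.15)&(np.hypot(P[...,0]-.49,P[...,1]-.256)<.025)]; print(len(q),q.mean(0) if len(q) else 0, q.min(0),q.max(0))
p,R=rows(p,R,[(np.array([.4937,.2563,.123]),down(np.deg2rad(-82.7)),3)],.6)
E
```

```text
[0.4933213  0.25679752 0.20011135] [[ 0.992  0.128 -0.001]
 [ 0.128 -0.992 -0.   ]
 [-0.001 -0.    -1.   ]] 0.03655149249639636
342 [0.49136064 0.25774453 0.14601223] [0.48300893 0.24995588 0.14010913] [0.49821603 0.26539156 0.14825134]
0.002 0.004 0.514 0 0 0 0.6; 0.003 0.003 0.514 0 0 0 0.6; 0.002 0.004 0.514 0 0 0 0.6
n 3 max 0.514 end [0.4937 0.2563 0.123 ]
```

Knob centred at (0.491, 0.258): well inside the cage.

carry_out(plan="0 0 0.514 0 0 0 0.6; 0 0 0.514 0 0 0 0.6; 0 0 0.51 0 0 0 0.6; 0.029 0.316 0 0 0 -0.055 0.6; 0.027 0.317 0 0 0 -0.055 0.6; 0.028 0.316 0.001 0 0 -0.055 0.6; 0.028 0.316 0 0 0 -0.055 0.6; 0.028 0.317 0 0 0 -0.055 0.6; 0.027 0.316 0 0 0 -0.055 0.6; 0.028 0.316 0 0 0 -0.055 0.6; 0.028 0.317 0 0 0 -0.055 0.6; 0.028 0.316 0 0 0 -0.055 0.6; 0.027 0.316 0 0 0 -0.055 0.6; 0 0 0 0 0 0 0.6; 0 0 0 0 0 0 0.6; 0 0 -1 0 0 0 0.6; 0 0 -1 0 0 0 0.6")

```text
time: 4.53
tool_pos: [0.6098, 0.1801, 0.2243]
ee_rot: [[-0.277, 0.961, -0.001], [0.961, 0.277, -0.0], [0.0, -0.001, -1.0]]
contact_force: [0.2, 0.3, -0.6]
opening: 0.0366
gripper_force: 0.0
```

```bash
cat >> h.py <<'E'
yw=np.deg2rad(5.4); A_=np.array([.5*np.cos(yw),.5*np.sin(yw),np.sqrt(.75)])
ry=np.array([np.sin(yw),-np.cos(yw),0]); RP=np.column_stack([np.cross(ry,-A_),ry,-A_])
O={'A':[.5482,-.2946,.118],'B':[.5435,-.2448,.118],'C':[.5341,-.1452,.118],'D':[.5294,-.0954,.118]}
O={k:np.array(v) for k,v in O.items()}
def now():
    o=robot.get_obs(); return np.array(o['tool_pos']),np.array(o['ee_rot']),o
E
python3 - <<'E'
from h import *
p,R,o=now()
c=cap('wrist','w2');P=cloud(c);q=P[(P[...,2]>.142)&(P[...,2]<.15)&(np.hypot(P[...,0]-.6,P[...,1]-.18)<.04)];print(len(q),q.mean(0) if len(q) else '')
t=O['D']+.084*A_
m=(p*.6+t*.4); m[2]=.25
rows(p,R,[(m,R@Ro.from_rotvec(Ro.from_matrix(R.T@RP).as_rotvec()*.4).as_matrix(),5),(t,RP,7)],1)
E
```

```text
275 [0.60050435 0.1799122  0.14619064]
-0.4 -0.18 -0.103 0.012 -0.01 0.044 1; -0.425 -0.126 -0.083 0.011 -0.009 0.043 1; -0.44 -0.071 -0.069 0.012 -0.01 0.044 1; -0.447 -0.011 -0.052 0.012 -0.01 0.043 1; -0.447 0.048 -0.039 0.011 -0.009 0.044 1; -0.412 0.148 0.24 0.013 -0.01 0.047 1; -0.378 0.217 0.245 0.012 -0.011 0.047 1; -0.333 0.278 0.249 0.012 -0.01 0.046 1; -0.28 0.332 0.246 0.013 -0.011 0.047 1; -0.22 0.379 0.24 0.013 -0.01 0.047 1; -0.154 0.416 0.23 0.012 -0.01 0.046 1; -0.084 0.442 0.218 0.013 -0.011 0.047 1
n 12 max 0.447 end [ 0.5712 -0.0915  0.1907]
```

carry_out(plan="-0.4 -0.18 -0.103 0.012 -0.01 0.044 1; -0.425 -0.126 -0.083 0.011 -0.009 0.043 1; -0.44 -0.071 -0.069 0.012 -0.01 0.044 1; -0.447 -0.011 -0.052 0.012 -0.01 0.043 1; -0.447 0.048 -0.039 0.011 -0.009 0.044 1; -0.412 0.148 0.24 0.013 -0.01 0.047 1; -0.378 0.217 0.245 0.012 -0.011 0.047 1; -0.333 0.278 0.249 0.012 -0.01 0.046 1; -0.28 0.332 0.246 0.013 -0.011 0.047 1; -0.22 0.379 0.24 0.013 -0.01 0.047 1; -0.154 0.416 0.23 0.012 -0.01 0.046 1; -0.084 0.442 0.218 0.013 -0.011 0.047 1; 0 0 0 0 0 0 1; 0 0 0 0 0 0 1")

```text
time: 6.32
tool_pos: [0.5729, -0.0912, 0.1898]
ee_rot: [[0.862, 0.097, -0.497], [0.085, -0.995, -0.047], [-0.499, -0.002, -0.866]]
contact_force: [0.2, -0.7, 1.3]
opening: 0.0002
gripper_force: 0.0
```

```bash
python3 - <<'E'
from h import *
p,R,o=now(); print(p,np.degrees(Ro.from_matrix(R.T@RP).magnitude()),np.round(o['joint_pos'],2),o['contact_force'],o['opening'])
c=cap('wrist','w3');P=cloud(c)
for s in 'ABCD':
    rel=P-O[s]; ax=rel@A_; rad=np.linalg.norm(rel-ax[...,None]*A_,axis=-1)
    m=(rad<.02)&(ax>.03)&(ax<.08)
    q=P[m]
    if len(q)<20: print(s,len(q));continue
    top=np.percentile(ax[m],90); m2=m&(ax>top-.004)
    q=P[m2]; ctr=q.mean(0)-O[s]; print(s,m.sum(),m2.sum(),'top',top.round(4),'off x,y',((ctr)@np.cross(ry,-A_)).round(4),(ctr@ry).round(4))
cv2.imwrite('pics/w3b.png',c['image'][...,::-1])
E
```

```text
[ 0.57288661 -0.09117798  0.18977577] 0.19696535194108966 [-0.18  0.74  1.06 -0.14  1.85  1.29] [ 0.16283702 -0.7359012   1.3356568 ] 0.00016975865062918052
A 0
B 1085 906 top 0.0523 off x,y -0.0035 -0.0011
C 799 658 top 0.0631 off x,y 0.0007 0.0003
D 152 129 top 0.0596 off x,y 0.004 -0.0003
```

View pics/w3b.png

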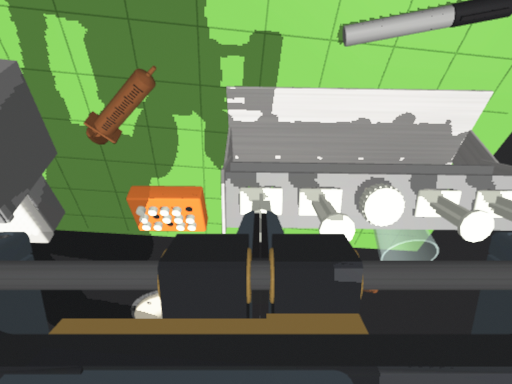

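carry_out(plan="0 0 0.2 0 0 0 1; 0 0 0.2 0 0 0 1; 0 0 0.04 0 0 0 1; 0 0 0.04 0 0 0 1; 0 0 0.04 0 0 0 1; 0 0 0 0 0 0 1", newtons=20)

```text
time: 7.12
tool_pos: [0.5603, -0.0929, 0.1672]
ee_rot: [[0.862, 0.096, -0.497], [0.084, -0.995, -0.047], [-0.499, -0.002, -0.866]]
contact_force: [-0.3, -0.8, 0.1]
opening: 0.0008
gripper_force: 0.0
```

carry_out(plan="0 0 0.04 0 0 0 1; 0 0 0.04 0 0 0 1; 0 0 0 0 0 0 1")

```text
time: 7.5
tool_pos: [0.558, -0.0931, 0.1635]
ee_rot: [[0.862, 0.097, -0.498], [0.084, -0.995, -0.047], [-0.5, -0.002, -0.866]]
contact_force: [0.8, -0.1, -0.2]
opening: 0.0007
gripper_force: 0.2
```

```bash
python3 - <<'E'
from h import *
a=cap('scene','s1');b=cap('side','d1')
A=cv2.resize(a['image'][165:225,180:260,::-1],None,fx=5,fy=5,interpolation=cv2.INTER_CUBIC)
B=cv2.resize(b['image'][150:220,255:335,::-1],None,fx=5,fy=5,interpolation=cv2.INTER_CUBIC)
cv2.imwrite('pics/v1.png',cv2.resize(np.hstack([A,B[:300]]),None,fx=1,fy=1))
p,R,o=now();print(p,o['contact_force'],proj(a,p),proj(b,p),proj(b,O['D']+.057*A_))
E
```

```text
[ 0.55805445 -0.09310944  0.16359038] [ 0.13239084 -0.01179909  0.03886575] (np.float64(223.65928147776236), np.float64(194.19643148299937)) (np.float64(290.07467725761995), np.float64(186.44093478939087)) (np.float64(289.9586942311628), np.float64(185.42202205709947))
```

View pics/v1.png

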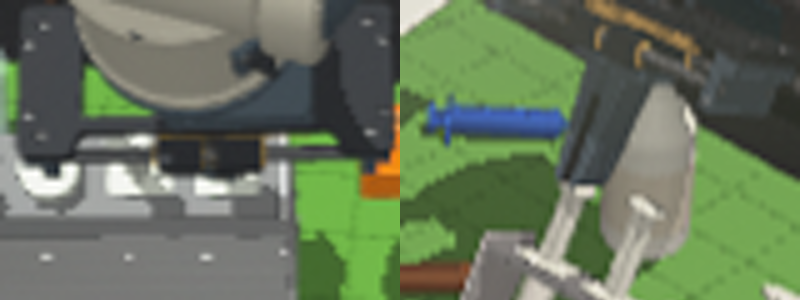

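carry_out(plan="0 0 0.04 0 0 0 1; 0 0 0.04 0 0 0 1; 0 0 0.04 0 0 0 1")

```text
time: 7.98
tool_pos: [0.5552, -0.0933, 0.1584]
ee_rot: [[0.862, 0.097, -0.497], [0.084, -0.995, -0.047], [-0.499, -0.002, -0.866]]
contact_force: [2.2, 0.4, 2.6]
opening: 0.0003
gripper_force: 1.6
```

carry_out(plan="0 0 0.08 0 0 0 1; 0 0 0.08 0 0 0 1; 0 0 0.08 0 0 0 1")

```text
time: 8.35
tool_pos: [0.5491, -0.0939, 0.1478]
ee_rot: [[0.862, 0.097, -0.497], [0.084, -0.995, -0.047], [-0.499, -0.002, -0.866]]
contact_force: [1.9, 2.2, 2.5]
opening: 0.0007
gripper_force: 1.8
```

carry_out(plan="0 0 0.08 0 0 0 1; 0 0 0.08 0 0 0 1; 0 0 0.08 0 0 0 1; 0 0 0.03 0 0 0 1; 0 0 0.03 0 0 0 1")

```text
time: 8.98
tool_pos: [0.5417, -0.0946, 0.135]
ee_rot: [[0.862, 0.097, -0.497], [0.084, -0.995, -0.047], [-0.5, -0.002, -0.866]]
contact_force: [2.1, 2.1, 2.5]
opening: 0.0004
gripper_force: 1.6
```

carry_out(plan="0 0 0.03 0 0 0 1; 0 0 0.03 0 0 0 1; 0 0 0.02 0 0 0 1")

```text
time: 9.35
tool_pos: [0.54, -0.0948, 0.1319]
ee_rot: [[0.863, 0.097, -0.497], [0.084, -0.995, -0.047], [-0.499, -0.001, -0.867]]
contact_force: [4.2, 4.2, 14.1]
opening: 0.0006
gripper_force: 7.3
```

carry_out(plan="0 0 -0.6 0 0 0 1; 0 0 -0.6 0 0 0 1; -0.02 0.5 0 0 0 0 1; -0.02 0.5 0 0 0 0 1; 0 0 0.2 0 0 0 1; 0 0 0.06 0 0 0 1; 0 0 0.06 0 0 0 1; 0 0 0.06 0 0 0 1")

```text
time: 10.35
tool_pos: [0.5635, -0.1426, 0.1681]
ee_rot: [[0.863, 0.097, -0.497], [0.085, -0.995, -0.047], [-0.499, -0.001, -0.867]]
contact_force: [3.6, -1.0, 3.0]
opening: 0.0004
gripper_force: 2.5
```

carry_out(plan="0 0 0.04 0 0 0 1; 0 0 0.04 0 0 0 1; 0 0 0 0 0 0 1")

```text
time: 10.72
tool_pos: [0.5611, -0.1429, 0.1645]
ee_rot: [[0.862, 0.097, -0.498], [0.085, -0.995, -0.047], [-0.5, -0.002, -0.866]]
contact_force: [1.1, -0.9, 2.4]
opening: 0.0003
gripper_force: 1.3
```

carry_out(plan="0 0 0.08 0 0 0 1; 0 0 0.08 0 0 0 1; 0 0 0.08 0 0 0 1; 0 0 0.08 0 0 0 1; 0 0 0.08 0 0 0 1; 0 0 0.08 0 0 0 1; 0 0 0.08 0 0 0 1; 0 0 0.06 0 0 0 1")

```text
time: 11.72
tool_pos: [0.5458, -0.1445, 0.1374]
ee_rot: [[0.862, 0.097, -0.497], [0.084, -0.995, -0.047], [-0.499, -0.002, -0.866]]
contact_force: [4.8, -1.9, 3.0]
opening: 0.0005
gripper_force: 2.5
```

carry_out(plan="0 0 0.04 0 0 0 1; 0 0 0.04 0 0 0 1; 0 0 0.03 0 0 0 1; 0 0 0.02 0 0 0 1")

```text
time: 12.22
tool_pos: [0.5431, -0.1447, 0.1325]
ee_rot: [[0.863, 0.097, -0.496], [0.084, -0.995, -0.047], [-0.498, -0.001, -0.867]]
contact_force: [9.5, 1.1, 16.8]
opening: 0.0004
gripper_force: 9.5
```

carry_out(plan="0 0 -0.6 0 0 0 1; 0 0 -0.6 0 0 0 1; -0.01 0.7 0 0 0 0 1; -0.01 0.7 0 0 0 0 1; -0.02 0.6 0 0 0 0 1; 0 0 0.2 0 0 0 1; 0 0 0.2 0 0 0 1; 0 0 0.06 0 0 0 1; 0 0 0.06 0 0 0 1; 0 0 0.04 0 0 0 1")

```text
time: 13.48
tool_pos: [0.5688, -0.242, 0.1627]
ee_rot: [[0.865, 0.098, -0.492], [0.085, -0.995, -0.048], [-0.495, -0.001, -0.869]]
contact_force: [17.2, 9.7, 30.7]
opening: 0.0004
gripper_force: 17.7
```

carry_out(plan="0 0 -0.36 0 0 0 1; 0 0 -0.36 0 0 0 1; 0 0.5 0 0 0 0 1; 0 0.5 0 0 0 0 1; 0 0 0.2 0 0 0 1; 0 0 0.08 0 0 0 1; 0 0 0.04 0 0 0 1; 0 0 0.04 0 0 0 1; 0 0 0.04 0 0 0 1; 0 0 0 0 0 0 1")

```text
time: 14.72
tool_pos: [0.5794, -0.2918, 0.1746]
ee_rot: [[0.862, 0.097, -0.497], [0.085, -0.995, -0.047], [-0.499, -0.002, -0.866]]
contact_force: [0.9, 0.3, 2.5]
opening: 0.0007
gripper_force: 1.2
```

carry_out(plan="0 0 0.04 0 0 0 1; 0 0 0.04 0 0 0 1; 0 0 0.04 0 0 0 1; 0 0 0 0 0 0 1")

```text
time: 15.22
tool_pos: [0.5761, -0.2923, 0.169]
ee_rot: [[0.862, 0.096, -0.498], [0.084, -0.995, -0.047], [-0.5, -0.002, -0.866]]
contact_force: [0.0, -1.1, -0.2]
opening: 0.0001
gripper_force: 0.0
```

carry_out(plan="0 0 0.06 0 0 0 1; 0 0 0.06 0 0 0 1; 0 0 0.06 0 0 0 1")

```text
time: 15.6
tool_pos: [0.5718, -0.2927, 0.1613]
ee_rot: [[0.862, 0.097, -0.497], [0.084, -0.995, -0.047], [-0.499, -0.001, -0.866]]
contact_force: [2.8, 1.2, 2.8]
opening: 0.0003
gripper_force: 2.1
```

Sliding. Axis coordinate 50; 34 mm to go.

carry_out(plan="0 0 0.08 0 0 0 1; 0 0 0.08 0 0 0 1; 0 0 0.08 0 0 0 1; 0 0 0.08 0 0 0 1; 0 0 0.08 0 0 0 1; 0 0 0.08 0 0 0 1; 0 0 0.08 0 0 0 1; 0 0 0.04 0 0 0 1")

```text
time: 16.6
tool_pos: [0.5568, -0.2941, 0.1352]
ee_rot: [[0.862, 0.097, -0.497], [0.085, -0.995, -0.047], [-0.5, -0.002, -0.866]]
contact_force: [5.2, -0.2, 1.9]
opening: 0.0005
gripper_force: 2.0
```

carry_out(plan="0 0 0.04 0 0 0 1; 0 0 0.03 0 0 0 1")

```text
time: 16.85
tool_pos: [0.5552, -0.2942, 0.1325]
ee_rot: [[0.862, 0.097, -0.497], [0.084, -0.995, -0.047], [-0.499, -0.002, -0.866]]
contact_force: [10.7, 4.2, 15.3]
opening: 0.0006
gripper_force: 9.5
```

carry_out(plan="0 0 -0.65 0 0 0 1; 0 0 -0.65 0 0 0 1; 0 -0.5 0 0 0 0 0.3; 0 -0.5 0 0 0 0 0.3; 0 0 0 0 0 0 0.3; 0 0 0 0 0 0 0.3", newtons=40)

```text
time: 17.6
tool_pos: [0.5823, -0.2415, 0.1886]
ee_rot: [[0.862, 0.097, -0.498], [0.085, -0.995, -0.047], [-0.5, -0.002, -0.866]]
contact_force: [0.3, -0.1, -0.7]
opening: 0.0377
gripper_force: 0.0
```

```bash
python3 - <<'E'
from h import *
p,R,o=now(); print(p,o['contact_force'],o['opening'],np.round(o['joint_pos'],2))
for n in('wrist','scene'):
  c=cap(n,'g'+n);P=cloud(c)
  for s in 'ABCD':
    rel=P-O[s]; ax=rel@A_; rad=np.linalg.norm(rel-ax[...,None]*A_,axis=-1)
    m=(rad<.018)&(ax>.008)&(ax<.07)
    if m.sum()<10: print(s,m.sum());continue
    top=np.percentile(ax[m],90); m2=m&(ax>top-.004)
    ctr=P[m2].mean(0)-O[s]; print(n,s,m2.sum(),'top',top.round(4),'off x,y',((ctr)@np.cross(ry,-A_)).round(4),(ctr@ry).round(4))
r=p-O['B'];print('tcp ax',r@A_,'x',r@np.cross(ry,-A_),'y',r@ry)
cv2.imwrite('pics/gw.png',load('gwrist')['image'][...,::-1])
E
```

```text
[ 0.58230016 -0.24146874  0.1886378 ] [ 0.34701953 -0.06208877 -0.72639522] 0.03770296442851504 [-0.36  0.8   0.93 -0.23  1.88  1.09]
wrist A 673 top 0.0168 off x,y -0.0021 -0.0005
wrist B 903 top 0.052 off x,y -0.0007 -0.0001
wrist C 694 top 0.0179 off x,y -0.0019 0.0004
wrist D 716 top 0.0182 off x,y -0.0013 0.001
scene A 41 top 0.0167 off x,y 0.0026 0.0007
scene B 31 top 0.0525 off x,y 0.0068 0.0015
scene C 45 top 0.0186 off x,y 0.0007 0.0001
scene D 43 top 0.0194 off x,y 0.0021 0.0014
tcp ax 0.08064486165841156 x -0.0015946060461613232 y 0.00033493739766234614
```

View pics/gw.png

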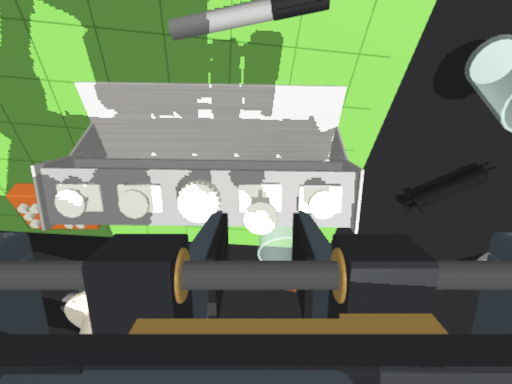

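carry_out(plan="0 0 0.33 0 0 0 0.4; 0 0 0.33 0 0 0 0.4; 0 0 0.33 0 0 0 0.4; 0 0 0 0 0 0 1; 0 0 0 0 0 0 1; 0 0 0 0 0 0 1; 0 0 0 0 0 0 1; 0 0 0 0 0 0 1", newtons=40)

```text
time: 18.7
tool_pos: [0.5585, -0.244, 0.1464]
ee_rot: [[0.863, 0.097, -0.496], [0.084, -0.995, -0.047], [-0.499, -0.001, -0.867]]
contact_force: [3.3, -0.5, 4.7]
opening: 0.0214
gripper_force: 40.0
```

carry_out(plan="0 0 -0.2 0 0 0 1; 0 0 -0.3 0 0 0 1; 0 0 -0.4 0 0 0 1; 0 0 0 0 0 0 1")

```text
time: 19.2
tool_pos: [0.5818, -0.2417, 0.1864]
ee_rot: [[0.864, 0.097, -0.495], [0.084, -0.995, -0.048], [-0.497, -0.0, -0.868]]
contact_force: [0.7, 0.5, -0.8]
opening: 0.0215
gripper_force: 40.0
```

```bash
python3 - <<'E'
from h import *
p,R,o=now()
e=O['B']+.145*A_
p,R=rows(p,RP,[(e,RP,2),(np.array([.57,-.22,.30]),RP,2),(np.array([.55,.206,.30]),RP,10)],1,2)
E
```

```text
0.01 -0.01 -0.67 0 0 0 1; 0.01 0 -0.66 0 0 0 1; -0.66 -0.22 -0.27 0 0 0 1; -0.66 -0.23 -0.27 0 0 0 1; 0.03 -0.85 -0.02 0 0 0 1; 0.04 -0.85 -0.02 0 0 0 1; 0.03 -0.85 -0.02 0 0 0 1; 0.04 -0.86 -0.02 0 0 0 1; 0.03 -0.85 -0.02 0 0 0 1; 0.04 -0.85 -0.02 0 0 0 1; 0.03 -0.85 -0.02 0 0 0 1; 0.04 -0.85 -0.02 0 0 0 1; 0.03 -0.85 -0.02 0 0 0 1; 0.04 -0.85 -0.02 0 0 0 1
n 14 max 0.86 end [0.5501 0.2058 0.2998]
```

carry_out(plan="0.01 0 -0.5 0 0 0 1; 0.01 0 -0.5 0 0 0 1; 0 0 -0.33 0 0 0 1; -0.66 -0.22 -0.27 0 0 0 1; -0.66 -0.23 -0.27 0 0 0 1; 0.03 -0.85 -0.02 0 0 0 1; 0.04 -0.85 -0.02 0 0 0 1; 0.03 -0.85 -0.02 0 0 0 1; 0.04 -0.86 -0.02 0 0 0 1; 0.03 -0.85 -0.02 0 0 0 1; 0.04 -0.85 -0.02 0 0 0 1; 0.03 -0.85 -0.02 0 0 0 1; 0.04 -0.85 -0.02 0 0 0 1; 0.03 -0.85 -0.02 0 0 0 1; 0.04 -0.85 -0.02 0 0 0 1; 0 0 0 0 0 0 1; 0 0 0 0 0 0 1")

```text
time: 21.32
tool_pos: [0.5475, 0.2047, 0.2987]
ee_rot: [[0.862, 0.097, -0.498], [0.084, -0.995, -0.047], [-0.5, -0.001, -0.866]]
contact_force: [-0.6, -0.8, 0.1]
opening: 0.0214
gripper_force: 40.0
```

```bash
python3 - <<'E'
from h import *
p,R,o=now(); print(p,o['opening'],o['time'])
a=cap('scene','s2');b=cap('side','d2')
A=cv2.resize(a['image'][110:250,270:380,::-1],None,fx=3.6,fy=3.6,interpolation=cv2.INTER_CUBIC)
B=cv2.resize(b['image'][60:200,160:270,::-1],None,fx=3.6,fy=3.6,interpolation=cv2.INTER_CUBIC)
cv2.imwrite('pics/v2.png',np.hstack([A,B]))
E
```

```text
[0.54749857 0.20472689 0.29873215] 0.021388170991536625 21.325
```

View pics/v2.png

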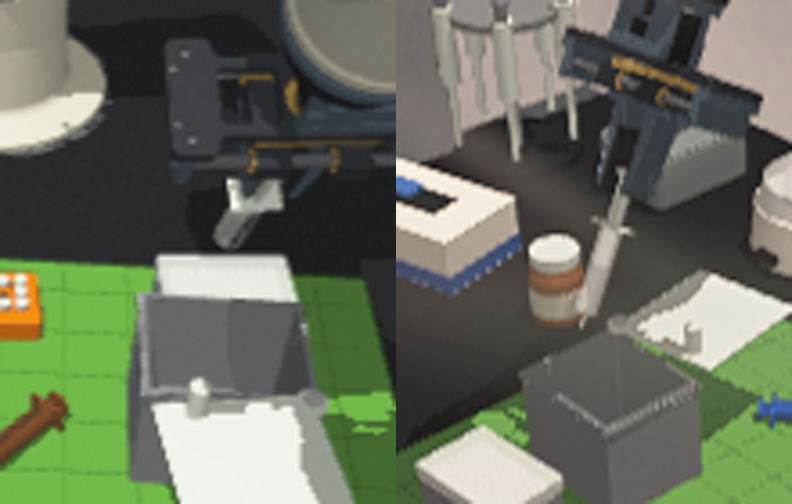

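carry_out(plan="0.14 0.01 -0.08 0 0 0 1; 0.33 0 0.57 0 0 0 1; 0.33 0 0.57 0 0 0 1; 0.33 0 0.57 0 0 0 1; 0.33 0 0.57 0 0 0 1; 0.32 0 0.56 0 0 0 1; 0 0 0 0 0 0 1; 0 0 0 0 0 0 1")

```text
time: 22.42
tool_pos: [0.5566, 0.2055, 0.1362]
ee_rot: [[0.863, 0.096, -0.496], [0.084, -0.995, -0.046], [-0.498, -0.002, -0.867]]
contact_force: [0.1, -0.6, 1.2]
opening: 0.0212
gripper_force: 40.0
```

No contact; release and retreat along the axis, then up.

carry_out(plan="0 0 0 0 0 0 0.5; 0 0 0 0 0 0 0.5; 0 0 0 0 0 0 0.5; 0 0 0 0 0 0 0.5; 0 0 -0.4 0 0 0 0.5; 0 0 -0.6 0 0 0 0.5; 0 0 -0.8 0 0 0 0.5; -0.4 0 -0.6 0 0 0 0.5; -0.4 0 -0.6 0 0 0 0.5; 0 0 0 0 0 0 0.5; 0 0 0 0 0 0 0.5; 0 0 0 0 0 0 0.5; 0 0 0 0 0 0 0.5")

```text
time: 24.05
tool_pos: [0.5957, 0.2092, 0.2842]
ee_rot: [[0.861, 0.096, -0.499], [0.084, -0.995, -0.047], [-0.501, -0.001, -0.866]]
contact_force: [0.1, 0.2, -0.4]
opening: 0.0453
gripper_force: 0.0
```

```bash
python3 - <<'E'
from h import *
p,R,o=now(); print(p,o['contact_force'],o['time'])
a=cap('scene','s3');b=cap('side','d3');c=cap('wrist','w9')
A=cv2.resize(a['image'][165:255,290:370,::-1],(400,450),interpolation=cv2.INTER_CUBIC)
B=cv2.resize(b['image'][130:220,185:265,::-1],(400,450),interpolation=cv2.INTER_CUBIC)
cv2.imwrite('pics/v3.png',np.hstack([A,B]))
for s in 'ACD':
    P=cloud(a);rel=P-O[s]; ax=rel@A_; rad=np.linalg.norm(rel-ax[...,None]*A_,axis=-1)
    m=(rad<.018)&(ax>.008)&(ax<.07); print(s,np.percentile(ax[m],90))
for n,c in(('s',a),('d',b),('w',c)):
    P=cloud(c);r=P-np.array([.53,.203,0]);t=np.deg2rad(4.8);x=r[...,0]*np.cos(t)+r[...,1]*np.sin(t);y=-r[...,0]*np.sin(t)+r[...,1]*np.cos(t)
    m=(abs(x)<.05)&(abs(y)<.06)&(c['image'].min(-1)>150)&(P[...,2]>.01)
    print(n,m.sum(),*( [x[m].min(),x[m].max(),y[m].min(),y[m].max(),P[m][:,2].min(),P[m][:,2].max()] if m.any() else []))
E
```

```text
[0.5957288  0.20920609 0.28418885] [ 0.07449203  0.18583727 -0.37290856] 24.05
A 0.017620736460515193
C 0.01881179691583846
D 0.019259732055351694
s 664 0.0015400625803606485 0.04987138835909963 -0.05991553763279473 0.026357624740956185 0.08892940291405453 0.6500361790645807
d 98 -0.0008821073787610085 0.04919587744427074 -0.05882603541608979 0.04389349266844053 0.06446576093020914 0.651769844978528
w 626 -0.049833062132021884 0.049934933936882364 -0.05997733295609338 0.019846657175306454 0.08710371197559318 0.13993311145436016
```

View pics/v3.png

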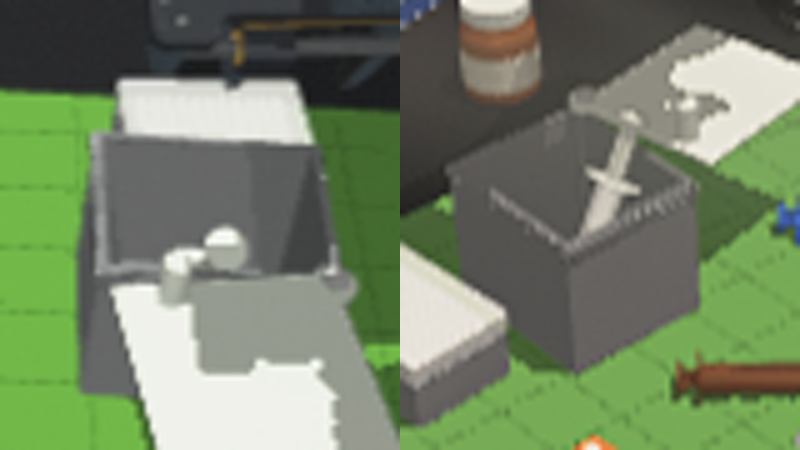

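```bash
python3 - <<'E'
from h import *
b=load('d3');P=cloud(b)
for X,Y in((613,188),(605,182),(622,188),(630,118),(600,215),(615,165)):
    print((X,Y),P[int(130+Y/5),int(185+(X-400)/5)].round(3))
c=load('w9');P=cloud(c);m=(P[...,2]>.07)&(P[...,2]<.15)&(abs(P[...,0]-.54)<.05)&(abs(P[...,1]-.203)<.06)&(c['image'].min(-1)>150)
q=P[m];print([ (z,q[abs(q[:,2]-z)<.004].mean(0).round(3),(abs(q[:,2]-z)<.004).sum()) for z in np.arange(.08,.145,.008).round(3)])
p,R,o=now();print(o['contact_force'])
E
```

```text
(613, 188) [0.545 0.193 0.096]
(605, 182) [0.55  0.205 0.092]
(622, 188) [0.56  0.2   0.085]
(630, 118) [0.575 0.204 0.136]
(600, 215) [0.537 0.195 0.074]
(615, 165) [0.557 0.202 0.103]
[(np.float64(0.08), array([nan, nan, nan]), np.int64(0)), (np.float64(0.088), array([0.555, 0.211, 0.09 ]), np.int64(69)), (np.float64(0.096), array([0.548, 0.205, 0.095]), np.int64(94)), (np.float64(0.104), array([0.568, 0.155, 0.107]), np.int64(5)), (np.float64(0.112), array([0.547, 0.152, 0.111]), np.int64(205)), (np.float64(0.12), array([nan, nan, nan]), np.int64(0)), (np.float64(0.128), array([0.583, 0.209, 0.13 ]), np.int64(145)), (np.float64(0.136), array([0.575, 0.209, 0.135]), np.int64(316)), (np.float64(0.144), array([nan, nan, nan]), np.int64(0))]
[0.42821292 0.30873098 0.9465364 ]<stdin>:6: RuntimeWarning: Mean of empty slice.
  ret = um.true_divide(
```

The flange sits at about z 0.09 (rim limit 0.112), near (0.55, 0.205) and within the walls. The three others are home, and the robot is clear of everything.

```bash
python3 -c "
from h import *
print(robot.close_job())"
```

```text
the job is handed in; nothing more can be done
None
```

I pressed three plungers fully home and left those syringes in their cells. The fourth (second cell from the rack's right end, seen from the robot) held against about 36 N, above the 25 N you gave, so I stopped and put it in the opened discard tub with its flange about 20 mm below the rim limit; the job is handed in, and no verdict came back.

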